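Load the supply tray and hold it against the docking stop

ROBOT

A 6-joint arm with a two-finger parallel gripper is mounted at the origin on a cart in front of the work surface, level with it; the furniture and walls round the work are solid. World frame = base frame: x ahead of the robot, y to its left, z up, the work surface at z = 0. Lengths are in mm, angles in degrees, forces in N, time in s.
With the tool pointing down it reaches from about 375 to 975 mm from the base axis. Payload 3.8 kg.
Tool frame: the origin (TCP) lies midway between the tips of the shut fingers; the grasp point (between the pads) lies 19 mm behind it (pinch_z is the distance from the TCP to the grasp point, in mm); z points along the fingers, y is the line along which they close (so a half turn about z gives the same grasp; the last joint's range is limited). The gripper opens to 85 mm and grips with 20 to 120 N. Pads are 22 mm wide; open, the fingers measure 114 mm over their backs; the gripper's body (76 mm by 85 mm) begins 54 mm behind the grasp point. The pads swing forward as they close: fully open they stand 13 mm farther back than shut.
Start: joints at [-68.635, 15.12, 91.902, -0, 72.978, -2.114], TCP at [268.932, -619.107, 231.28] pointing down, gripper open.
Joint ranges: [-150.88, 150.88], [-54.13, 125.18], [17.81, 147.31], [-75.09, 255.09], [0, 152.58], [-146.25, 146.25]. Speed limits (degrees/s): [147.25, 147.25, 180, 180, 180, 180].

INTERFACE

Orientations are given as a 3x3 rotation matrix whose columns are the frame's x, y, z axes.
In Python, from plant import sense, read_camera, finish_job, pinch_z gives the robot as it stands.
- The arm moves only by the shell command python3 -m inch 'ROWS' [OPENING] [FORCE]. ROWS is text: rows parted by semicolons, each of 4 numbers parted by spaces: the shift along the tool's x, y, z in m, then the turn about the tool's z in rad. In form: dx dy dz roll; .... A call has 1 to 12 rows; each row is the pose to reach, as a shift and turn from the pose commanded when the call began, along the tool's axes at that moment; what a row does not reach only later rows make up. A row lasts 1/8 s, in which the tool goes at most 62.5 mm and 10.7 degrees, less where a joint would pass 70% of its speed; a pose out of reach is approached as far as the arm can. A call with a gripper value outside its range is refused whole. OPENING is the finger opening in m, from 0 to 0.0854, set as the call begins (- or left out, the last holds). The fingers move at their own pace and stop on an object; FORCE is the grip in N (left out, the last holds). Time passes only in rows, so rows that repeat a pose let the fingers close. It gives the time, the measured TCP pose, the force, the opening and the grip force at its end, in the units of the state.
- sense(): the state, without advancing time (a new reading comes with each control period).
- read_camera(name): name is "scene" or "top" or "wrist"; returns a dict with "img" (480x640x3 uint8, red, green, blue), "fovy" (degrees; the focal length in pixels is half the picture's height over the tangent of half this angle, whatever the lens; pixels are square), "cx", "cy" (the principal point, pixels), "rvec" (rotation vector, rad) and "tvec" (3), from world to camera coordinates, as OpenCV has them; the wrist camera has in their place "tool_from_camera" (4x4, takes a point from camera to tool coordinates, whose origin is the TCP and whose axes are the flange's). Camera axes: x right, y down, z forward; pixel columns grow to the right and rows downward; lengths in mm; the calibration is good to about 2 mm. A picture is of the moment at which its call begins: read the wrist's pose just before it. There is no depth.
- finish_job(): hands the job in; it is judged then, once.
The state is a dict: "time": time; "joint_pos": joint angles; "qd": joint speeds; "joint_efforts": joint torques, N m; "ee_pos": TCP position; "tool_rot": TCP orientation; "contact_force": force on the tool from outside, world axes, zero at the start; "moment": the same for the moment, N m; "opening": finger opening in mm; "gripper_force": force on a finger pad.
Only numpy, scipy, OpenCV 4.12 (cv2) and the standard library are available. Lean on these libraries where they do the work, as an engineer would, in place of code of your own. Each camera call takes 0.05 s, during which the arm holds its last target. There are 200 camera calls.

TASK

Sort the three loose medicines into the white tray: stand both little bottles in its wide compartment and the little carton upright in its narrow one. Then take the tray by its bar handle, slide it along the cart top, centred on and square to the docking stop, and press its front edge against the sprung stop plate until the plate is in by half of its 20 mm travel (pointer tip between the two ribs, about 7.5 N), never to the end. Hold that steady push for at least two seconds and finish while still holding and pressing, as a third hand for a colleague who will screw the tray down; leave the other things on the cart alone.

Things in the scene. Friction and masses are not known exactly. Their poses are not given: they have to be found in the camera images.
- dropper_c (a point): centre (half-way up, 29 mm above its underside) of the small brown round dropper bottle with a black cap, 24 mm across, 58 mm tall, about 70 g, standing on the cart top; its z axis points up
- pill_bottle_c (a point): centre (28.5 mm above its underside) of the small white round bottle with a ribbed white cap, 24 mm across, 57 mm tall, about 70 g, standing on the cart top; z up
- carton_c (a point): centre (32 mm above its underside) of the small upright carton, 28 mm along its x axis, 24 mm along its y axis, 64 mm tall, about 20 g, standing on the cart top; z up
- tray: white loose open tray, 100 mm along x, 167 along y, 30 high, walls and floor 4 mm, about 0.45 kg; origin at the centre of its underside, z up. Its front edge is the outer +x wall, 50 mm from the origin, away from the robot. A dividing wall 26 mm high, 17.5 mm to -y of the origin, parts the wide compartment (+y) from the narrow one (-y). A bar handle stands out behind its -x wall
- tray_grip (a point): centre of the tray's grey bar handle, 92 mm to -x of the tray's origin and 36 mm above the tray's underside; the bar runs along the tray's y, 12 mm thick along x, 14 mm high, between two cheeks 79 mm apart; 36 mm free between bar and tray wall. Axes as the tray's
- bottle_bay (a point): centre of the floor (its upper face, 4 mm above the tray's underside) of the wide compartment for bottles, 92 mm along x and 95 mm along y inside; axes as the tray's
- carton_bay (a point): centre of the floor (upper face) of the narrow compartment for the carton, 92 mm along x and 60 mm along y inside; axes as the tray's
- dock: grey stop block fixed beyond the tray, 36 mm deep, 140 wide, 48 high, foot 170 wide; origin at the centre of its underside, x away from the robot along the plate's travel, y along the plate, z up. In front of it an aluminium plate, 130 mm wide, 6 to 40 mm above the cart top, slides in against a spring; its pointer's tip is between the block's two black ribs when it is 6 to 14 mm in
- plate_face (a point): centre of the front face of the sprung plate, 50 mm to -x of the dock's origin when at rest, 23 mm above the cart top; moves with the plate; axes as the dock's
- plate (a joint): how far the sprung plate is pressed in: 0 at rest, 0.020 m at its end stop; the spring pushes back 1.5 N at the start and 600 N/m more (7.5 N at 0.010)
- timer: square bench timer lying on its back, not part of the job; origin at the centre of its underside
- wrap_roll: roll of wrap tape lying flat, not part of the job; origin at the centre of its underside
- flat_box: flat little carton, 34 x 52 x 11 mm, not part of the job; origin at the centre of its underside

How it is judged:
By the outcome, as a careful person would: the job done as asked, in the order asked, and still so for the second after the job is handed in, while the arm keeps its last pose, push and grip.
It also fails if it takes over 72 s, if anything falls off the work surface, if the arm or the gripper's body presses on something with over 40 N, if the wrist force passes 120 N, or if a joint passes its speed limit or range.

## Working session

There is one attempt and no reset: what is moved stays moved. The work goes in short steps, Python scripts to look and compute and a shell command to move; the robot and the scene stay as the last step left them, time stands still between calls to the robot, and variables do not carry over. Pictures are saved under pics/ and viewed, at most 10 in all, crops included, and the job is handed in when it is done.

```bash
mkdir -p pics; ls; python3 - <<'E'
from plant import *
import cv2
s=sense();print(s['time'],s['ee_pos'],s['tool_rot'],s['opening'],pinch_z)
for n in('scene','top'):
    c=read_camera(n);cv2.imwrite(f'pics/{n}0.png',c['img'][:,:,::-1]);print(n,c['fovy'],c['cx'],c['cy'],c['rvec'],c['tvec'])
c=read_camera('wrist');print(c['tool_from_camera'],c['fovy'])
E
```

```text
pics
0.0 [ 268.66739926 -618.42530811  229.94053271] [[ 9.17214045e-01  3.98393961e-01 -8.05235277e-04]
 [ 3.98394761e-01 -9.17211602e-01  2.11923579e-03]
 [ 1.05719601e-04 -2.26459434e-03 -9.99997430e-01]] 85.49424281023445 18.700000000000003
scene 43.12810785783383 316.8197032954161 233.93273834472114 [ 1.00589367 -2.32810409  1.13141314] [413.43926221 283.98146565 762.26615788]
top 53.34253473229717 322.69700484923914 227.95518952827751 [ 2.19556002 -2.1798175   0.1110963 ] [  8.50798737 550.06256053 939.7858302 ]
[[ 4.34003567e-04 -9.49480152e-01 -3.13826786e-01  8.07440458e+01]
 [ 9.99999584e-01  1.60308399e-04  8.97927633e-04  1.19567738e+00]
 [-8.02255396e-04 -3.13827045e-01  9.49479827e-01 -1.43235065e+02]
 [ 0.00000000e+00  0.00000000e+00  0.00000000e+00  1.00000000e+00]] 60.7843969499047
```

View pics/top0.png

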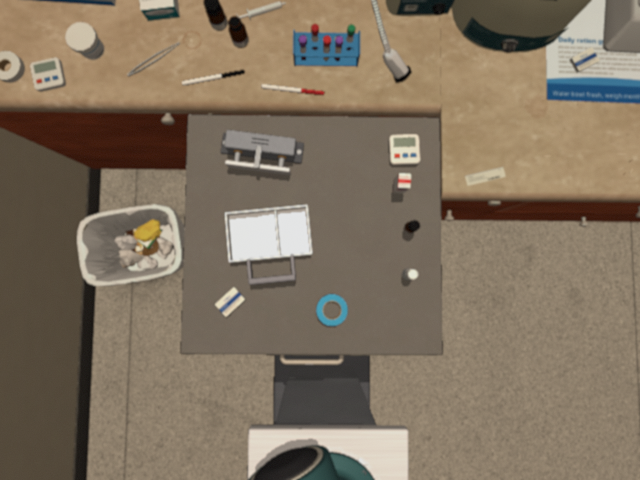

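View pics/scene0.png

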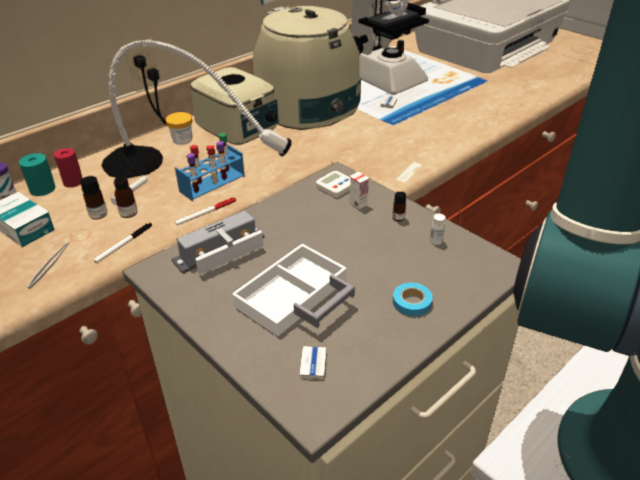

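Top view: carton at (404,181), dropper (412,226), pill bottle (412,274), tray centre (268,234) with its handle at (271,270), dock (262,150). The timer at (405,149) sits just beyond the carton. The scene view shows the same layout.

```bash
cat > h.py <<'E'
from plant import *
import cv2, numpy as np
def view(n):
    if n=='wrist':
        s=sense();c=read_camera(n);T=c['tool_from_camera'];Rt=np.array(s['tool_rot'])
        c['R']=Rt@T[:3,:3];c['o']=Rt@T[:3,3]+s['ee_pos']
    else:
        c=read_camera(n);R=cv2.Rodrigues(np.array(c['rvec'],float))[0];c['R']=R.T;c['o']=-R.T@c['tvec']
    c['f']=240/np.tan(np.radians(c['fovy']/2));return c
def px(c,uv,z):
    uv=np.atleast_2d(uv).astype(float)
    d=np.c_[(uv[:,0]-c['cx'])/c['f'],(uv[:,1]-c['cy'])/c['f'],np.ones(len(uv))]@c['R'].T
    return (c['o']+d*((z-c['o'][2])/d[:,2])[:,None])[:,:2]
def proj(c,P):
    q=(np.atleast_2d(P)-c['o'])@c['R'];return np.c_[q[:,0]/q[:,2]*c['f']+c['cx'],q[:,1]/q[:,2]*c['f']+c['cy']]
def move(x,y,z=None,yaw=None):
    "shift in tool axes (m) from the measured pose to put TCP at x,y,z; roll (rad) to bring tool y to world angle yaw (deg)"
    s=sense();R=np.array(s['tool_rot']);p=s['ee_pos'];z=p[2] if z is None else z
    d=R.T@(np.array([x,y,z])-p)/1000;r=0
    if yaw is not None:
        a=np.degrees(np.arctan2(R[1,1],R[0,1]));r=-((yaw-a+90)%180-90)
    print('shift',d.round(4),'roll',round(np.radians(r),3),'deg',round(r,1))
def blobs(m,amin=20):
    cs,_=cv2.findContours(m.astype(np.uint8),cv2.RETR_EXTERNAL,cv2.CHAIN_APPROX_NONE)
    return sorted([k for k in cs if cv2.contourArea(k)>amin],key=cv2.contourArea,reverse=True)
E
python3 - <<'E'
from h import *
c=view('top');im=c['img'].astype(int);g=im.mean(2)
def sub(x0,x1,y0,y1,m):
    k=np.zeros((480,640),bool);k[y0:y1,x0:x1]=m[y0:y1,x0:x1];return k
print('o',c['o'])
def show(n,m,z,amin=8):
    for k in blobs(m,amin)[:3]:
        r=cv2.minAreaRect(k);b=cv2.boxPoints(r);w=px(c,b,z)
        print(n,np.round(r[0],1),np.round(r[1],1),'ctr',px(c,r[0],z).round(1),'corners',w.round(0).tolist())
show('tray',sub(215,320,195,262,g>130),30)
show('handle',sub(240,304,256,292,(g>75-20)&(g<110)&(im[...,2]-im[...,0]>-3)),43)
show('plate',sub(215,310,155,180,g>130),40)
show('dropper',sub(400,425,215,237,g<45),40)
show('pill',sub(400,425,262,286,g>130),40)
show('carton',sub(392,416,170,192,g>120),64)
show('carton(red incl)',sub(392,416,170,192,(g>120)|(im[...,0]>im[...,1]+50)),64)
print(g[270:275,240:300:6].astype(int), g[230,200:216])
print(px(c,[[405,149],[229,302],[332,310]],10))
E
```

```text
o [470.04473736  29.88341643 981.83681908]
tray [267.7 233. ] [52.  85.6] ctr [[538.5 122.3]] corners [[581.0, 213.0], [600.0, 43.0], [496.0, 32.0], [478.0, 201.0]]
plate [257.5 161.3] [64.7 12.9] ctr [[681.  143.9]] corners [[676.0, 209.0], [701.0, 207.0], [687.0, 78.0], [661.0, 81.0]]
dropper [411.5 226. ] [10.6 13.4] ctr [[ 553.9 -163.6]] corners [[552.0, -147.0], [571.0, -166.0], [556.0, -181.0], [537.0, -161.0]]
pill [412.5 274. ] [10. 11.] ctr [[ 459.  -164.7]] corners [[469.0, -154.0], [469.0, -176.0], [449.0, -175.0], [449.0, -154.0]]
carton [404.2 179.7] [13.5 16.2] ctr [[ 642.2 -145.2]] corners [[627.0, -131.0], [659.0, -133.0], [657.0, -160.0], [625.0, -157.0]]
carton(red incl) [404.2 179.7] [13.5 16.2] ctr [[ 642.2 -145.2]] corners [[627.0, -131.0], [659.0, -133.0], [657.0, -160.0], [625.0, -157.0]]
[[103 103  74 103 102 102 103 101 104 117]
 [103 101  72 103 101 101 103 103 103 119]
 [103 101  71 102 103 102 104 102 103 121]
 [102  99  69 103 103 102 104 100 101 118]
 [102  99  72 102 103 103  98  99 103 118]] [103.66666667 102.66666667 104.66666667 105.33333333 105.
 103.66666667 104.33333333 101.66666667 102.66666667 103.66666667
 104.         102.33333333 104.66666667 103.66666667 102.66666667
 103.66666667]
[[ 716.94520047 -157.65394026]
 [ 400.34626491  199.46127941]
 [ 385.44381944   -7.56337248]]
```

```bash
python3 -c "
from h import *
move(540,-165,200,6.3)"
```

```text
shift [ 0.4295 -0.308   0.0309] roll -1.271 deg -72.8
```

```bash
python3 -m inch '0.043 -0.031 0.003 -0.12; 0.086 -0.062 0.006 -0.25; 0.129 -0.092 0.009 -0.38; 0.172 -0.123 0.012 -0.51; 0.215 -0.154 0.015 -0.64; 0.258 -0.185 0.018 -0.77; 0.301 -0.216 0.022 -0.9; 0.344 -0.246 0.025 -1.03; 0.387 -0.277 0.028 -1.15; 0.43 -0.308 0.031 -1.271; 0.43 -0.308 0.031 -1.271; 0.43 -0.308 0.031 -1.271' 0.05 40
python3 - <<'E'
from h import *
c=view('wrist');cv2.imwrite('pics/w1.png',c['img'][:,:,::-1])
s=sense();print(s['joint_pos'],c['o'],proj(c,[[459,-165,57],[554,-164,58],[642,-145,64]]))
E
```

```text
time: 1.7
ee_pos: [540.4, -165.2, 200.0]
tool_rot: [[-0.11, 0.994, -0.001], [0.994, 0.11, -0.0], [-0.0, -0.001, -1.0]]
contact_force: [0.2, 0.2, -0.4]
opening: 49.9
gripper_force: 0.0
[-1.95747460e+01  4.54688952e+00  1.07554633e+02 -3.19156535e-02
  6.79221037e+01 -2.58207463e+01] [532.00939582 -86.00392777 343.25649393] [[211.65503009 202.92387516]
 [343.15743543 216.06018659]
 [471.24403183 205.79745859]]
```

View pics/w1.png

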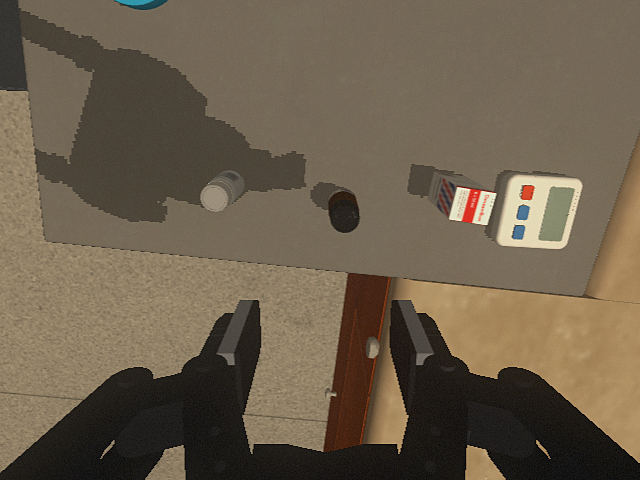

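Wrist view: pill cap top at (216,195), dropper cap top at (344,214), carton top spanning (448–495, 187–223). The timer's near edge is around (497–510, 175–245), close to the carton.

```bash
python3 - <<'E'
from h import *
c=view('wrist')
print('pill',px(c,[216,195],57),'drop',px(c,[344,214],58))
im=c['img'].astype(int);hsv=cv2.cvtColor(c['img'],cv2.COLOR_RGB2HSV)
m=np.zeros((480,640),bool);m[180:230,443:497]=True
g=im.mean(2);m2=m&((g>150)|((im[...,0]-im[...,1])>60))
k=blobs(m2)[0];r=cv2.minAreaRect(k);print(r);print(px(c,r[0],64),px(c,cv2.boxPoints(r),64).round(1))
m=np.zeros((480,640),bool);m[160:260,495:600]=g[160:260,495:600]>150
r=cv2.minAreaRect(np.vstack([blobs(m)[0]]));print(r,px(c,r[0],14),px(c,cv2.boxPoints(r),14).round(1))
E
python3 - <<'E'
import cv2
i=cv2.imread('pics/w1.png')[150:270,410:610];cv2.imwrite('pics/w1c.png',cv2.resize(i,None,fx=4,fy=4,interpolation=cv2.INTER_CUBIC)[:, :800])
E
```

```text
pill [[ 461.75417149 -159.37623031]] drop [[ 554.25297798 -163.05655147]]
((472.6622009277344, 204.52703857421875), (42.57933807373047, 34.3593864440918), 9.462322235107422)
[[ 642.68973026 -144.74044156]] [[ 628.1 -156.2]
 [ 627.  -131.9]
 [ 657.  -133.5]
 [ 658.9 -158. ]]
((539.5806884765625, 210.9126434326172), (72.89324951171875, 80.11323547363281), 11.768289566040039) [[ 719.06908187 -154.41856515]] [[ 689.5 -185.9]
 [ 686.6 -119.1]
 [ 747.1 -124.5]
 [ 754.1 -192.4]]
```

View pics/w1c.png

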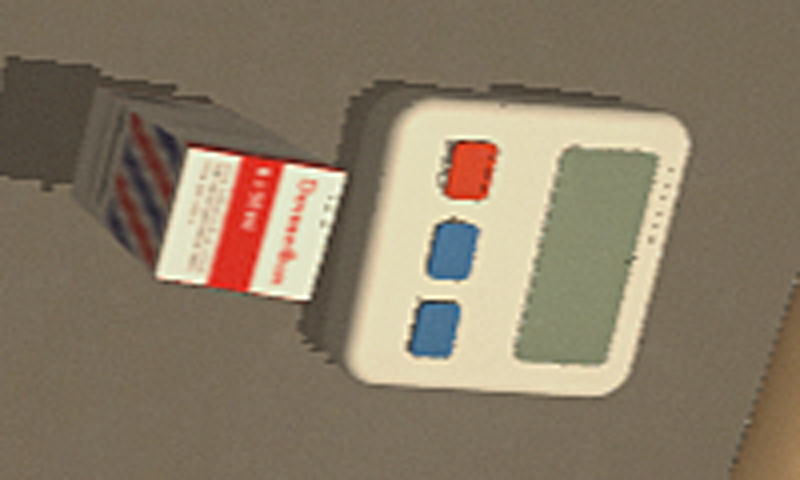

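Carton top corners are at about (457,187), (496,193), (487,225), (449,219). That makes its x axis ≈ −2.6° in world, with ~30 mm free towards the timer. Pill bottle first.

```bash
python3 -c "
from h import *
move(462,-160,20,6.3)"
```

```text
shift [ 0.0147 -0.0769  0.1802] roll -0.001 deg -0.1
```

```bash
python3 -m inch '0.007 -0.038 0.02 0; 0.014 -0.077 0.06 0; 0.014 -0.077 0.1 0; 0.014 -0.077 0.13 0; 0.014 -0.077 0.155 0; 0.014 -0.077 0.17 0; 0.014 -0.077 0.18 0; 0.014 -0.077 0.18 0' 
python3 -m inch '0 0 0 0;0 0 0 0;0 0 0 0;0 0 0 0;0 0 0 0' 0.005 30
```

```text
time: 2.8
ee_pos: [462.3, -160.1, 20.0]
tool_rot: [[-0.109, 0.994, -0.001], [0.994, 0.109, 0.0], [0.0, -0.001, -1.0]]
contact_force: [0.9, 0.3, 0.1]
opening: 50.2
gripper_force: 0.0
time: 3.42
ee_pos: [463.5, -160.2, 21.3]
tool_rot: [[-0.11, 0.994, 0.002], [0.994, 0.11, -0.001], [-0.001, 0.002, -1.0]]
contact_force: [-0.6, 0.4, 6.0]
opening: 22.6
gripper_force: 29.6
```

```bash
python3 -c "
from h import *
move(550,40,220,6.3)"
```

```text
shift [ 0.1893  0.1083 -0.1987] roll 0.0 deg 0.0
```

```bash
python3 -m inch '0 0 -0.025 0; 0 0 -0.065 0; 0 0 -0.11 0; 0.03 0.018 -0.14 0; 0.07 0.04 -0.165 0; 0.11 0.063 -0.185 0; 0.15 0.086 -0.199 0; 0.175 0.1 -0.199 0; 0.189 0.108 -0.199 0; 0.189 0.108 -0.199 0'
python3 - <<'E'
from h import *
c=view('wrist');cv2.imwrite('pics/w2.png',c['img'][:,:,::-1])
E
```

```text
time: 4.68
ee_pos: [548.8, 40.4, 218.5]
tool_rot: [[-0.111, 0.994, -0.001], [0.994, 0.111, -0.0], [-0.0, -0.002, -1.0]]
contact_force: [-0.9, 0.7, -0.0]
opening: 22.8
gripper_force: 29.6
```

View pics/w2.png

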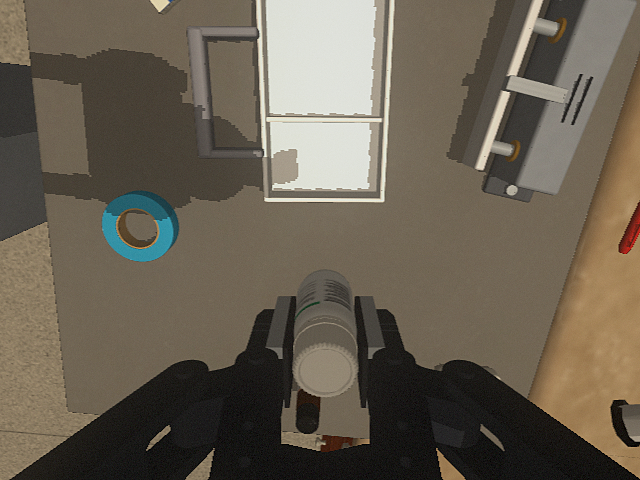

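Wrist view: bottle held upright. The tray's −y outer rim corners are at (264,201) and (384,201), divider rim at y≈119 (x 266–384), side rims reaching (257,0) and (394,0). The bar runs from (195,35) to (206,150), and the plate strip from (484,168) to (535,0).

```bash
python3 - <<'E'
from h import *
c=view('wrist')
a,b,l,r,d1,d2=px(c,[[263.5,201.5],[384.5,201.5],[257,0],[394.5,0],[266,119],[384,119]],30)
print(a,b,l,r,d1,d2)
y=(l-a)/np.linalg.norm(l-a)+(r-b)/np.linalg.norm(r-b);y/=np.linalg.norm(y);x=np.array([y[1],-y[0]])
print('yaw',np.degrees(np.arctan2(-y[0],y[1])),'w',np.linalg.norm(b-a),'xdir yaw',np.degrees(np.arctan2(*(b-a)[::-1])))
t=(a+b)/2+83.5*y;print('tray',t)
dm=(d1+d2)/2;print('divider local y (z26..30 plane)',(dm-t)@y)
for n,u,v in(('bottle1',0,52),('bottle2',0,12),('carton',0,-49.5),('grip',-92,0)):print(n,t+u*x+v*y)
print('bar',px(c,[[195,35],[206,150]],43))
p=px(c,[[478,167],[530,0]],40);print('plate',p,np.degrees(np.arctan2(-(p[1]-p[0])[0],(p[1]-p[0])[1])))
v=t+52*y;move(v[0],v[1],27,6.3)
print('moved',sense()['ee_pos'])
E
```

```text
[498.18551222  33.18021973] [598.1504753  44.3514507] [484.09477946 180.72024701] [582.08743497 191.63355866] [495.91091624  99.36869337] [587.4306163  109.58054321]
yaw 5.839855094273607 w 100.5872270454882 xdir yaw 6.3764312759031325
tray [539.67200952 121.83248467]
divider local y (z26..30 plane) -17.471152186605472
bottle1 [534.38109717 173.56261367]
bottle2 [538.45102974 133.77020675]
carton [544.70855107  72.5893811 ]
grip [448.14947359 112.47163975]
bar [[444.07425961 151.60076347]
 [453.37445012  72.14051868]]
plate [[664.95685956  82.18917387]
 [674.43618958 199.86499915]] -4.605494502939848
shift [0.1353 0.001  0.1915] roll -0.0 deg -0.0
moved [548.46242521  39.132165   218.59248143]
```

```bash
python3 -m inch '0.03 0 0.02 0; 0.075 0 0.05 0; 0.115 0 0.09 0; 0.135 0.001 0.13 0; 0.135 0.001 0.16 0; 0.135 0.001 0.18 0; 0.135 0.001 0.188 0; 0.135 0.001 0.191 0; 0.135 0.001 0.193 0; 0.135 0.001 0.193 0'
```

```text
time: 6.02
ee_pos: [536.0, 174.2, 27.1]
tool_rot: [[-0.109, 0.994, 0.001], [0.994, 0.109, 0.0], [0.0, 0.001, -1.0]]
contact_force: [0.2, 0.0, -0.4]
opening: 22.7
gripper_force: 29.6
```

```bash
python3 -m inch '0 0 0.001 0; 0 0 0.002 0; 0 0 0.002 0'; python3 -m inch '0 0 0 0;0 0 0 0;0 0 0 0;0 0 -0.02 0; 0 0 -0.06 0; 0 0 -0.11 0;0 0 -0.15 0;0 0 -0.15 0' 0.042; python3 -c "
from h import *
move(554,-163,20,6.3)"
```

```text
time: 6.4
ee_pos: [535.8, 174.4, 25.3]
tool_rot: [[-0.11, 0.994, 0.001], [0.994, 0.11, 0.0], [0.0, 0.001, -1.0]]
contact_force: [-1.2, -1.6, 5.0]
opening: 22.5
gripper_force: 30.1
time: 7.4
ee_pos: [538.4, 175.1, 178.9]
tool_rot: [[-0.11, 0.994, 0.008], [0.994, 0.11, 0.002], [0.001, 0.009, -1.0]]
contact_force: [-0.1, 0.1, 0.4]
opening: 41.9
gripper_force: 0.0
shift [-0.338  -0.023   0.1583] roll 0.0 deg 0.0
```

```bash
python3 -m inch '-0.03 -0.002 0 0; -0.085 -0.006 0 0; -0.14 -0.01 0 0; -0.195 -0.013 0 0; -0.25 -0.017 0.02 0; -0.3 -0.02 0.05 0; -0.33 -0.022 0.085 0; -0.338 -0.022 0.115 0; -0.338 -0.022 0.14 0; -0.338 -0.022 0.152 0; -0.338 -0.022 0.155 0; -0.338 -0.022 0.155 0' 0.05; python3 -m inch '0 0 0 0;0 0 0 0;0 0 0 0;0 0 0 0;0 0 0 0' 0.005 30;  python3 -c "
from h import *
s=sense()['ee_pos'];move(538.5,134,s[2]+5,6.3)"
```

```text
time: 8.9
ee_pos: [551.0, -164.1, 19.7]
tool_rot: [[-0.11, 0.994, 0.001], [0.994, 0.11, -0.0], [-0.0, 0.001, -1.0]]
contact_force: [-0.5, 0.3, 0.2]
opening: 50.1
gripper_force: 0.0
time: 9.52
ee_pos: [551.6, -164.4, 20.6]
tool_rot: [[-0.11, 0.994, 0.002], [0.994, 0.11, -0.001], [-0.001, 0.002, -1.0]]
contact_force: [-0.8, 0.9, 6.6]
opening: 23.2
gripper_force: 29.5
shift [ 0.2981  0.0197 -0.0052] roll -0.0 deg -0.0
```

```bash
python3 -m inch '0 0 -0.02 0; 0 0 -0.06 0; 0.015 0.001 -0.1 0; 0.06 0.004 -0.115 0; 0.115 0.008 -0.115 0; 0.17 0.011 -0.115 0; 0.22 0.015 -0.115 0; 0.265 0.018 -0.11 0; 0.29 0.02 -0.09 0; 0.297 0.02 -0.06 0; 0.297 0.02 -0.035 0; 0.297 0.02 -0.02 0' ; python3 -m inch '0 0 0.006 0; 0 0 0.011 0; 0 0 0.014 0;0 0 0.016 0;0 0 0.016 0'
```

```text
time: 11.02
ee_pos: [536.9, 133.2, 38.5]
tool_rot: [[-0.11, 0.994, -0.002], [0.994, 0.11, -0.0], [-0.0, -0.002, -1.0]]
contact_force: [-0.2, -0.5, -0.5]
opening: 23.1
gripper_force: 29.5
time: 11.65
ee_pos: [538.5, 133.2, 24.6]
tool_rot: [[-0.11, 0.994, 0.001], [0.994, 0.11, 0.0], [-0.0, 0.001, -1.0]]
contact_force: [-2.0, -0.6, 4.6]
opening: 23.2
gripper_force: 30.0
```

Placed (4.6 N up). Release, then the carton.

```bash
python3 -m inch '0 0 0 0;0 0 0 0;0 0 0 0;0 0 -0.02 0; 0 0 -0.06 0; 0 0 -0.11 0;0 0 -0.15 0;0 0 -0.15 0' 0.042; python3 -c "
from h import *
move(642.5,-145,25,-2.6)"
```

```text
time: 12.65
ee_pos: [541.0, 133.9, 177.9]
tool_rot: [[-0.11, 0.994, 0.009], [0.994, 0.11, 0.002], [0.001, 0.009, -1.0]]
contact_force: [0.0, 0.4, -0.2]
opening: 41.8
gripper_force: 0.0
shift [-0.2884  0.0689  0.1533] roll 0.155 deg 8.9
```

```bash
python3 -m inch '-0.03 0.007 0 0.02; -0.085 0.02 0 0.06; -0.14 0.034 0 0.1; -0.19 0.047 0 0.155; -0.235 0.059 0.02 0.155; -0.27 0.067 0.05 0.155; -0.285 0.072 0.08 0.155; -0.288 0.0725 0.11 0.155; -0.288 0.0725 0.135 0.155; -0.288 0.0725 0.147 0.155; -0.288 0.0725 0.15 0.155; -0.288 0.0725 0.15 0.155' 0.044; python3 -m inch '0 0 0 0;0 0 0 0;0 0 0 0;0 0 0 0;0 0 0 0' 0.005 20;  python3 -c "
from h import *
s=sense()['ee_pos'];move(544.7,72.6,s[2]+5,6.3)"
```

```text
time: 14.15
ee_pos: [641.9, -145.0, 23.8]
tool_rot: [[0.045, 0.999, 0.001], [0.999, -0.045, -0.0], [-0.0, 0.001, -1.0]]
contact_force: [-0.7, -0.4, 0.4]
opening: 44.1
gripper_force: 0.0
time: 14.78
ee_pos: [642.6, -145.3, 24.7]
tool_rot: [[0.045, 0.999, 0.002], [0.999, -0.045, -0.0], [-0.0, 0.002, -1.0]]
contact_force: [-0.4, 0.2, 6.1]
opening: 27.8
gripper_force: 22.6
shift [ 0.2133 -0.1076 -0.0053] roll -0.155 deg -8.9
```

```bash
python3 -m inch '0 0 -0.02 0; 0 0 -0.06 0; 0.01 -0.005 -0.1 -0.02; 0.045 -0.023 -0.115 -0.06; 0.09 -0.045 -0.115 -0.1; 0.135 -0.068 -0.115 -0.155; 0.175 -0.089 -0.115 -0.155; 0.2 -0.101 -0.1 -0.155; 0.211 -0.107 -0.075 -0.155; 0.213 -0.108 -0.05 -0.155; 0.213 -0.108 -0.03 -0.155; 0.213 -0.108 -0.02 -0.155' ; python3 -m inch '0 0 0.006 0; 0 0 0.011 0; 0 0 0.014 0;0 0 0.016 0;0 0 0.016 0'
```

```text
time: 16.27
ee_pos: [542.4, 72.6, 42.7]
tool_rot: [[-0.11, 0.994, -0.002], [0.994, 0.11, -0.0], [0.0, -0.002, -1.0]]
contact_force: [-0.4, 0.1, 0.3]
opening: 28.3
gripper_force: 22.0
time: 16.9
ee_pos: [543.7, 72.5, 28.6]
tool_rot: [[-0.11, 0.994, 0.0], [0.994, 0.11, -0.0], [-0.0, 0.0, -1.0]]
contact_force: [-2.7, -0.3, 7.3]
opening: 28.4
gripper_force: 22.8
```

```bash
python3 -m inch '0 0 0 0;0 0 0 0;0 0 0 0;0 0 -0.02 0; 0 0 -0.06 0; 0 0 -0.11 0; -0.015 0.01 -0.16 0;-0.03 0.02 -0.2 0;-0.03 0.02 -0.2 0;-0.03 0.02 -0.2 0;-0.03 0.02 -0.2 0' 0.044
python3 - <<'E'
from h import *
c=view('wrist');print(sense()['ee_pos']);cv2.imwrite('pics/w3.png',c['img'][:,:,::-1])
E
```

```text
time: 18.27
ee_pos: [564.8, 45.2, 225.1]
tool_rot: [[-0.11, 0.994, -0.004], [0.994, 0.11, -0.0], [0.0, -0.004, -1.0]]
contact_force: [-0.5, -0.3, -1.4]
opening: 44.2
gripper_force: 0.0
[564.90813999  45.18939726 225.14805635]
```

View pics/w3.png

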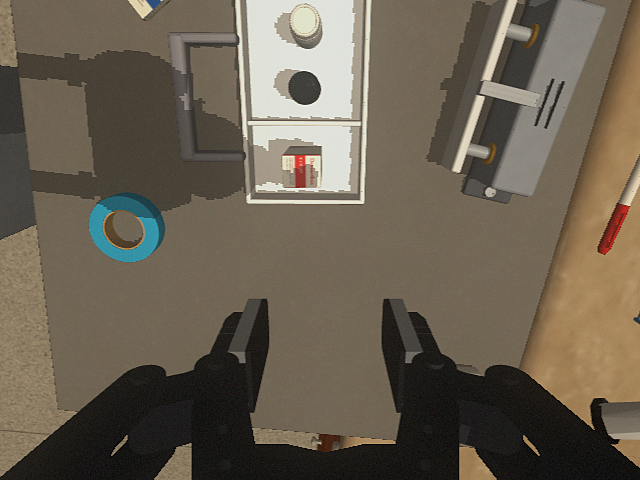

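All three stand in the right compartments: pill (305,25), dropper (304,88), carton (302,168). Tray −y corners are at (248,203) and (365,203). The plate strip runs (453,171)→(510,0), with the ribs at (545–562, 78–127).

```bash
python3 - <<'E'
from h import *
c=view('wrist');im=c['img'].astype(int);g=im.mean(2)
for r in(20,60,130,160):
    x0=int(510-57*r/171)-25;print(r,x0,g[r,x0:x0+60].astype(int).tolist())
a,b,l,r,d1,d2=px(c,[[247,203.5],[365.5,203.5],[236,0],[371,0],[247,123],[361,123]],30)
y=(l-a)/np.linalg.norm(l-a)+(r-b)/np.linalg.norm(r-b);y/=np.linalg.norm(y);x=np.array([y[1],-y[0]])
print('yaw',np.degrees(np.arctan2(-y[0],y[1])),np.degrees(np.arctan2(*(b-a)[::-1])),'w',np.linalg.norm(b-a));t=(a+b)/2+83.5*y
print('tray',t,(d1-t)@y,'grip',t-92*x)
print('bar ends',px(c,[[178,33],[190,160]],43))
E
```

```text
20 478 [68, 69, 64, 66, 65, 69, 68, 65, 76, 79, 76, 79, 77, 76, 82, 79, 78, 77, 78, 79, 71, 94, 130, 159, 195, 210, 206, 207, 204, 206, 207, 201, 136, 62, 61, 69, 67, 70, 67, 66, 72, 64, 47, 44, 48, 49, 55, 48, 56, 49, 54, 57, 55, 54, 57, 52, 51, 59, 56, 58]
60 465 [73, 65, 67, 63, 63, 68, 68, 67, 74, 80, 78, 79, 72, 78, 81, 83, 78, 80, 82, 79, 73, 91, 132, 166, 201, 210, 210, 210, 208, 208, 206, 206, 136, 54, 66, 72, 69, 67, 67, 66, 73, 54, 42, 44, 52, 55, 55, 57, 56, 60, 57, 57, 55, 62, 55, 57, 55, 59, 51, 59]
130 441 [67, 66, 67, 66, 72, 67, 67, 66, 64, 63, 71, 82, 75, 83, 79, 81, 82, 82, 81, 80, 83, 78, 85, 125, 164, 204, 212, 212, 210, 211, 210, 207, 168, 93, 56, 67, 66, 66, 65, 74, 69, 52, 45, 49, 51, 56, 53, 62, 60, 58, 59, 57, 63, 57, 54, 52, 58, 59, 58, 59]
160 431 [62, 65, 70, 64, 69, 66, 68, 66, 69, 64, 71, 77, 81, 75, 83, 78, 82, 87, 81, 83, 80, 76, 77, 115, 157, 199, 214, 211, 210, 211, 210, 212, 168, 94, 64, 67, 65, 60, 66, 64, 74, 51, 44, 49, 51, 53, 54, 56, 59, 53, 57, 57, 52, 55, 49, 52, 52, 65, 75, 77]
yaw 6.279734619611781 6.3875415133743765 w 100.66455146780326
tray [540.35848021 122.46559569] -17.54419851439527 grip [448.91050725 112.40238336]
bar ends [[445.82124003 158.01142006]
 [455.09074192  67.64955095]]
```

```bash
python3 -c "
import cv2
i=cv2.imread('pics/w3.png')[0:210,420:620];cv2.imwrite('pics/w3c.png',cv2.resize(i,None,fx=2.8,fy=2.8,interpolation=cv2.INTER_CUBIC))"
```

```text
(no output)
```

View pics/w3c.png

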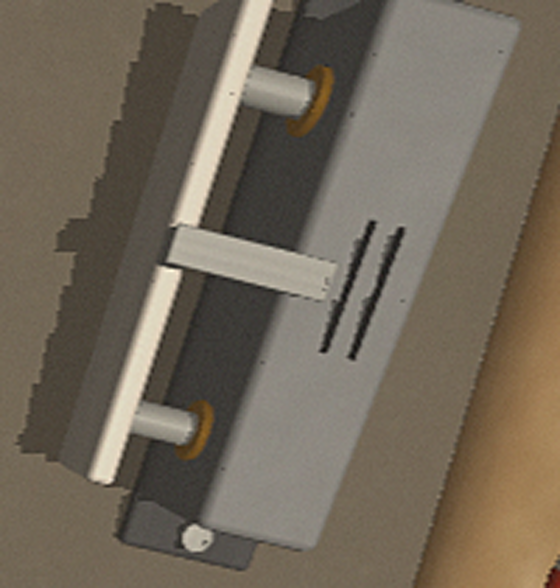

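Crop: the bright strip is the plate's top, its front corner at full-frame (451.4,171.4) and its front edge at (501,20), (464.8,130). The block's rear top edge runs (532.5,196)→(605,6), and the pointer tip is short of the first rib.

```bash
python3 - <<'E'
from h import *
c=view('wrist')
def yaw(p,q):d=q-p;return np.degrees(np.arctan2(-d[0],d[1]))
P=px(c,[[454.8,160],[464.8,130],[487.8,60],[501,20]],40);print(P,yaw(P[0],P[-1]))
B=px(c,[[532.5,196.4],[605,6]],48);print('rear',B,yaw(B[0],B[1]),np.linalg.norm(B[1]-B[0]))
B2=px(c,[[492,188],[559,0]],48);print('front',yaw(B2[0],B2[1]))
k=px(c,[451.4,171.4],40)[0]
for a in(-5.5,-6,-6.5):
    a=np.radians(a);y=np.array([-np.sin(a),np.cos(a)]);print(np.degrees(a),'plate centre',k+65*y)
# pointer mid line (z~48): crop (178,247) & (333,281)
pt=px(c,[[420+178/2.8,247/2.8],[420+333/2.8,281/2.8]],50);print('pointer',pt)
E
```

```text
[[664.21475315  90.50453481]
 [667.08085973 114.1657726 ]
 [673.04824816 165.42487097]
 [676.23984912 192.49409063]] -6.724423190915598
rear [[729.33019991  69.83302431]
 [742.97499881 207.34050608]] -5.6668806022092 138.18280674353522
front -6.192453009589662
-5.5 plate centre [669.6400675  145.96243619]
-6.000000000000001 plate centre [670.2044437  145.90560649]
-6.5 plate centre [670.76830248 145.84385391]
pointer [[670.92516616 145.15883785]
 [713.47547418 141.40092886]]
```

```bash
python3 -c "
from h import *
move(449.7,112.5,18,6.3)"
```

```text
shift [ 0.0796 -0.1069  0.208 ] roll 0.0 deg 0.0
```

```bash
python3 -m inch '0.02 -0.027 0.01 0; 0.045 -0.06 0.03 0; 0.065 -0.087 0.06 0; 0.08 -0.107 0.095 0; 0.08 -0.107 0.13 0; 0.08 -0.107 0.15 0;0.08 -0.107 0.155 0;0.08 -0.107 0.155 0;0.08 -0.107 0.155 0' 0.032; python3 - <<'E'
from h import *
move(449.7,112.5,18,6.3)
c=view('top');cv2.imwrite('pics/top2.png',c['img'][:,:,::-1])
E
```

```text
time: 19.55
ee_pos: [452.3, 112.9, 73.4]
tool_rot: [[-0.11, 0.994, 0.002], [0.994, 0.11, 0.0], [0.0, 0.002, -1.0]]
contact_force: [0.9, 0.1, 0.5]
opening: 31.7
gripper_force: 0.0
shift [-0.0001 -0.0027  0.0553] roll -0.0 deg -0.0
```

```bash
python3 -m inch '0 -0.002 0.015 0; 0 -0.002 0.035 0; 0 -0.002 0.048 0; 0 -0.002 0.054 0;0 -0.002 0.055 0;0 -0.002 0.055 0'; python3 -m inch '0 0 0 0;0 0 0 0;0 0 0 0;0 0 0 0;0 0 0 0' 0.0 60; python3 -c "
from h import *
s=sense();move(515,163,s['ee_pos'][2],-6.2)"
```

```text
time: 20.35
ee_pos: [449.7, 112.6, 17.7]
tool_rot: [[-0.11, 0.994, 0.001], [0.994, 0.11, 0.0], [0.0, 0.001, -1.0]]
contact_force: [-1.0, 1.3, 0.3]
opening: 32.2
gripper_force: 0.0
time: 20.98
ee_pos: [449.1, 112.5, 17.9]
tool_rot: [[-0.11, 0.994, -0.0], [0.994, 0.11, -0.0], [0.0, -0.0, -1.0]]
contact_force: [-3.3, 0.3, 4.6]
opening: 10.8
gripper_force: 60.7
shift [ 0.043  0.071 -0.   ] roll 0.218 deg 12.5
```

```bash
python3 -m inch '0.001 0.002 0 0.006; 0.004 0.006 0 0.018; 0.008 0.013 0 0.038; 0.012 0.02 0 0.06; 0.017 0.028 0 0.085; 0.022 0.036 0 0.11; 0.027 0.044 0 0.135; 0.032 0.052 0 0.16; 0.036 0.06 0 0.183; 0.04 0.066 0 0.202; 0.042 0.07 0 0.214; 0.043 0.071 0 0.218'; python3 -m inch '0 0 0 0; 0 0 0 0'; python3 - <<'E'
from h import *
c=view('top');cv2.imwrite('pics/top3.png',c['img'][:,:,::-1]);im=c['img'];g=im.astype(int).mean(2)
w=view('wrist');cv2.imwrite('pics/w4.png',w['img'][:,:,::-1])
s=np.hstack([cv2.resize(im[110:300,200:340],(420,570),interpolation=cv2.INTER_CUBIC),cv2.resize(w['img'],(380,285)) if 0 else np.zeros((570,1,3),np.uint8)])
cv2.imwrite('pics/t3c.png',s[:,:,::-1])
move(529.1,161.1,None,-6.2)
E
```

```text
time: 22.48
ee_pos: [513.8, 162.2, 17.9]
tool_rot: [[0.108, 0.994, -0.003], [0.994, -0.108, -0.002], [-0.002, -0.003, -1.0]]
contact_force: [-6.8, -5.7, 10.7]
opening: 10.7
gripper_force: 61.3
time: 22.72
ee_pos: [513.9, 162.2, 17.9]
tool_rot: [[0.108, 0.994, -0.003], [0.994, -0.108, -0.001], [-0.002, -0.003, -1.0]]
contact_force: [-5.5, -3.2, 8.6]
opening: 11.0
gripper_force: 61.1
shift [ 0.0005  0.0153 -0.    ] roll 0.0 deg 0.0
```

View pics/t3c.png

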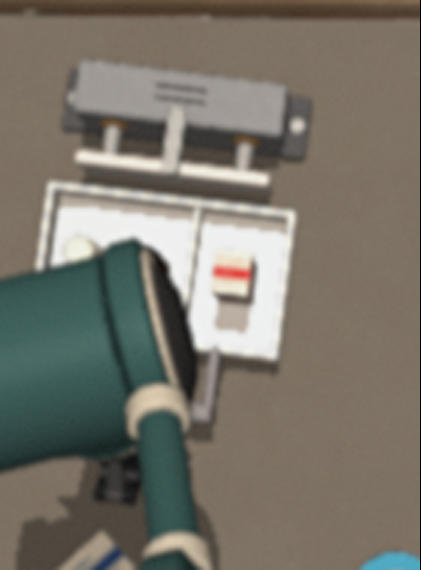

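View pics/w4.png

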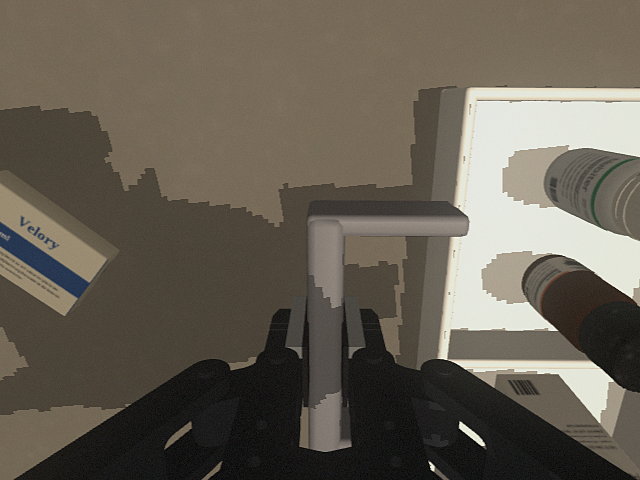

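Top crop: the tray front edge (50,183)→(295,212) is nearly parallel to the plate edge (78,160)→(268,183), with a small gap. Wrist: bottles and carton upright, the bar firmly between the pads. Next, a numeric squareness/centring check.

```bash
cat > chk.py <<'E'
from h import *
def lines(c,box):
    g=c['img'].astype(float).mean(2);return g
def chk():
    c=view('top');g=c['img'].astype(float).mean(2)
    # plate: bright band top; per column bright runs from the top
    up=cv2.resize(g[130:240,205:310],None,fx=8,fy=8,interpolation=cv2.INTER_CUBIC)
    m=(up>150).astype(np.uint8);n,lab,st,ce=cv2.connectedComponentsWithStats(m)
    tr=1+np.argmax(st[1:,4]);f=lambda p:np.c_[(p[:,0]+.5)/8-.5+205,(p[:,1]+.5)/8-.5+130]
    P=[]
    for x in range(m.shape[1]):
        ys=np.where(lab[:,x]==tr)[0]
        if len(ys):P.append((x,ys[0]))
    P=f(np.array(P,float));return c,up,m,lab,st,tr,P,f
if __name__=='__main__':
    c,up,m,lab,st,tr,P,f=chk()
    for i in range(1,len(st)):
        if st[i,4]>150:
            k=np.argwhere(lab==i)[:,::-1].astype(np.float32)
            r=cv2.minAreaRect(k);b=f(cv2.boxPoints(r));print(i==tr,st[i].tolist(),'z40',px(c,b,40).round(1).tolist())
    x0,x1=P[:,0].min(),P[:,0].max();q=P[(P[:,0]>x0+5)&(P[:,0]<x1-5)];W=px(c,q,30);a=np.polyfit(W[:,1],W[:,0],1)
    print('tray front: yaw',-np.degrees(np.arctan(a[0])),'ends y',px(c,P[[0,-1]],30),'x at y150',np.polyval(a,150))
E
python3 chk.py
```

```text
False [158, 11, 553, 324, 77726] z40 [[676.0, 212.5], [743.7, 205.8], [728.1, 71.6], [660.5, 79.1]]
False [147, 92, 16, 15, 194] z40 [[721.4, 213.5], [721.5, 209.8], [717.9, 209.7], [717.9, 213.4]]
False [737, 157, 34, 36, 949] z40 [[706.5, 65.9], [706.6, 57.7], [697.7, 57.6], [697.6, 65.8]]
True [54, 321, 697, 479, 160646] z40 [[564.2, 238.3], [665.1, 228.2], [645.2, 61.1], [544.3, 72.8]]
False [346, 548, 64, 263, 2902] z40 [[606.1, 164.2], [607.0, 160.3], [542.0, 144.5], [541.1, 148.3]]
False [341, 867, 80, 13, 740] z40 [[527.6, 161.4], [527.8, 142.0], [524.8, 141.9], [524.7, 161.3]]
tray front: yaw -6.56622281411652 ends y [[610.65803639 235.98356156]
 [643.24721299  62.31645626]] x at y150 656.3151031585762
```

```bash
python3 -m inch '0.0005 0.001 0 0; 0.0012 0.003 0 0; 0.0015 0.005 0 0; 0.0015 0.007 0 0; 0.0015 0.008 0 0'; for i in 1 2 3; do python3 -m inch '0 0.0007 0 0; 0 0.0014 0 0; 0 0.002 0 0' | grep -E 'ee_pos|contact'; done
```

```text
time: 23.5
ee_pos: [521.2, 163.6, 17.9]
tool_rot: [[0.108, 0.994, -0.004], [0.994, -0.108, -0.0], [-0.001, -0.004, -1.0]]
contact_force: [-8.6, -0.4, 10.8]
opening: 11.0
gripper_force: 61.4
ee_pos: [523.1, 163.6, 17.9]
contact_force: [-9.1, 0.8, 11.0]
ee_pos: [525.1, 163.4, 17.9]
contact_force: [-9.1, 0.2, 10.2]
ee_pos: [527.1, 163.2, 17.9]
contact_force: [-9.0, 1.1, 10.0]
```

```bash
for i in 1 2 3; do python3 -m inch '0 0.0007 0 0; 0 0.0014 0 0; 0 0.002 0 0' | grep -E 'ee_pos|contact'; done; python3 chk.py | grep -E 'True|front|158'
```

```text
ee_pos: [527.8, 163.2, 17.9]
contact_force: [-11.9, 2.1, 13.6]
ee_pos: [529.4, 163.1, 17.9]
contact_force: [-14.0, 2.8, 14.8]
ee_pos: [530.8, 163.0, 17.9]
contact_force: [-16.0, 3.1, 16.0]
True [59, 10, 689, 720, 217109] z40 [[582.9, 239.9], [748.4, 220.8], [725.8, 52.2], [560.4, 73.8]]
tray front: yaw 5.731831243560711 ends y [[640.78372831 235.50782101]
```

```bash
cat > pl.py <<'E'
from h import *
c=view('top')
old=cv2.imread('pics/top3.png').astype(float).mean(2);r0=cv2.imread('pics/top0.png').astype(float).mean(2);now=c['img'].astype(float).mean(2)
a=np.radians(-6.6);x=np.array([np.cos(a),np.sin(a)]);y=np.array([-x[1],x[0]]);o=np.array([668.5,145.8]);u=np.arange(-4,34,.25)
def prof(g,v,z=40):
    p=o+u[:,None]*x+v*y;q=proj(c,np.c_[p,np.full(len(p),z)]).astype(np.float32);return cv2.remap(g.astype(np.float32),q[:,:1],q[:,1:],cv2.INTER_CUBIC).ravel()
S=[-55,-50,-20,-15,18,22,50,55]
P={k:np.mean([prof(g,v) for v in S],0) for k,g in(('old',old),('now',now))}
for k,p in P.items():
    i=np.argmax(p[:60]);m=(p[i]+p[i:].min())/2;j=i+np.argmax(p[i:]<m);print(k,'rear edge of plate u',u[j],p[::6].astype(int).tolist())
s=sense();print(s['time'],s['ee_pos'],s['contact_force'])
u=np.arange(25,66,1.);print('pointer old',prof(old,0,50).astype(int).tolist());print('pointer now',prof(now,0,50).astype(int).tolist())
E
python3 pl.py
```

```text
old rear edge of plate u 9.25 [80, 92, 124, 170, 211, 231, 231, 215, 177, 132, 97, 81, 78, 78, 77, 74, 69, 65, 65, 65, 63, 60, 58, 58, 67, 88]
now rear edge of plate u 12.5 [139, 165, 180, 168, 148, 158, 196, 226, 235, 222, 188, 139, 98, 78, 76, 74, 69, 65, 65, 65, 64, 62, 59, 59, 67, 88]
25.85 [530.84801263 162.98613289  17.85059299] [-14.4672959    1.90361654  16.53638558]
pointer old [194, 194, 193, 193, 193, 192, 192, 192, 193, 192, 192, 192, 192, 192, 191, 189, 185, 178, 171, 159, 148, 133, 122, 117, 122, 132, 143, 146, 141, 130, 120, 116, 121, 132, 142, 151, 155, 155, 154, 149, 143]
pointer now [195, 195, 194, 195, 195, 195, 194, 194, 194, 194, 193, 193, 193, 193, 193, 193, 194, 194, 191, 182, 170, 149, 130, 120, 123, 132, 142, 146, 141, 131, 121, 116, 121, 132, 142, 153, 156, 157, 155, 150, 144]
```

Plate is about 3.3 mm in, so about 6.7 mm more is needed.

```bash
for i in 1 2 3; do python3 -m inch '0 0.0008 0 0; 0 0.0016 0 0; 0 0.0025 0 0' | grep -E 'ee_pos|contact'; done; python3 -m inch '0 0 0 0;0 0 0 0' >/dev/null; python3 pl.py
```

```text
ee_pos: [532.6, 162.9, 17.9]
contact_force: [-17.9, 3.4, 19.1]
ee_pos: [534.3, 162.7, 17.9]
contact_force: [-19.6, 4.2, 21.0]
ee_pos: [536.1, 162.5, 17.8]
contact_force: [-21.9, 4.8, 22.4]
old rear edge of plate u 9.25 [80, 92, 124, 170, 211, 231, 231, 215, 177, 132, 97, 81, 78, 78, 77, 74, 69, 65, 65, 65, 63, 60, 58, 58, 67, 88]
now rear edge of plate u 18.0 [165, 152, 135, 131, 150, 173, 175, 156, 149, 176, 214, 232, 231, 209, 166, 117, 78, 62, 63, 65, 64, 62, 59, 59, 68, 89]
27.275 [536.26987646 162.56845914  17.87652117] [-20.46658644   3.74781197  20.85959374]
pointer old [194, 194, 193, 193, 193, 192, 192, 192, 193, 192, 192, 192, 192, 192, 191, 189, 185, 178, 171, 159, 148, 133, 122, 117, 122, 132, 143, 146, 141, 130, 120, 116, 121, 132, 142, 151, 155, 155, 154, 149, 143]
pointer now [196, 196, 197, 196, 196, 195, 195, 195, 195, 194, 194, 194, 194, 193, 193, 192, 193, 192, 192, 193, 194, 194, 194, 192, 191, 185, 179, 165, 152, 134, 122, 116, 121, 132, 142, 152, 156, 158, 157, 152, 145]
```

```bash
python3 -m inch '0 0.0008 0 0; 0 0.0016 0 0; 0 0.0016 0 0; 0 0.0016 0 0'; python3 pl.py | grep -E 'rear'; cat > cen.py <<'E'
from h import *
c=view('top');cv2.imwrite('pics/top5.png',c['img'][:,:,::-1]);g=c['img'].astype(np.float32).mean(2)
a=np.radians(-6.6);x=np.array([np.cos(a),np.sin(a)]);y=np.array([-x[1],x[0]]);o=np.array([668.5,145.8])
def ends(us,z,lo,hi):
    v=np.arange(-110,110,.25);pr=0
    for u in us:
        q=proj(c,np.c_[o+u*x+v[:,None]*y,np.full(len(v),z)]).astype(np.float32);pr=pr+cv2.remap(g,q[:,:1],q[:,1:],cv2.INTER_CUBIC).ravel()/len(us)
    k=np.where(pr>155)[0];return v[k[0]],v[k[-1]],(v[k[0]]+v[k[-1]])/2
print('tray front',ends([4,5],30,0,0),'tray mid',[ends([-u],30,0,0) for u in (20,40,60)],'plate',ends([13,14],40,0,0))
v=np.r_[-60:-20:2,20:60:2];
# gap line tray-front / plate front: dark minimum position along x
res=[]
for w in v:
    u=np.arange(4,14,.1);q=proj(c,np.c_[o+u[:,None]*x+w*y,np.full(len(u),35)]).astype(np.float32);p=cv2.remap(g,q[:,:1],q[:,1:],cv2.INTER_CUBIC).ravel();res.append(u[np.argmin(p)])
print('seam slope deg',np.degrees(np.polyfit(v,res,1)[0]),np.median(res))
R=np.array(sense()['tool_rot']);print('tool yaw',np.degrees(np.arctan2(R[1,1],R[0,1])))
im=c['img'][115:255,190:330];cv2.imwrite('pics/fin.png',cv2.resize(im,(590,590),interpolation=cv2.INTER_CUBIC)[:,:,::-1])
E
python3 cen.py
```

```text
time: 27.78
ee_pos: [537.3, 162.5, 17.8]
tool_rot: [[0.109, 0.994, -0.014], [0.994, -0.109, 0.001], [-0.001, -0.014, -1.0]]
contact_force: [-22.6, 4.2, 22.2]
opening: 10.9
gripper_force: 62.9
old rear edge of plate u 9.25 [80, 92, 124, 170, 211, 231, 231, 215, 177, 132, 97, 81, 78, 78, 77, 74, 69, 65, 65, 65, 63, 60, 58, 58, 67, 88]
now rear edge of plate u 19.5 [163, 159, 145, 131, 133, 156, 176, 170, 150, 154, 188, 222, 235, 227, 198, 150, 100, 68, 62, 63, 64, 62, 59, 59, 68, 88]
tray front (np.float64(-83.0), np.float64(85.5), np.float64(1.25)) tray mid [(np.float64(-82.5), np.float64(85.75), np.float64(1.625)), (np.float64(-82.75), np.float64(8.0), np.float64(-37.375)), (np.float64(-83.0), np.float64(0.75), np.float64(-41.125))] plate (np.float64(-65.5), np.float64(64.5), np.float64(-0.5))
seam slope deg 1.8741803238014108 4.0
tool yaw -6.255686832515586
```

View pics/fin.png

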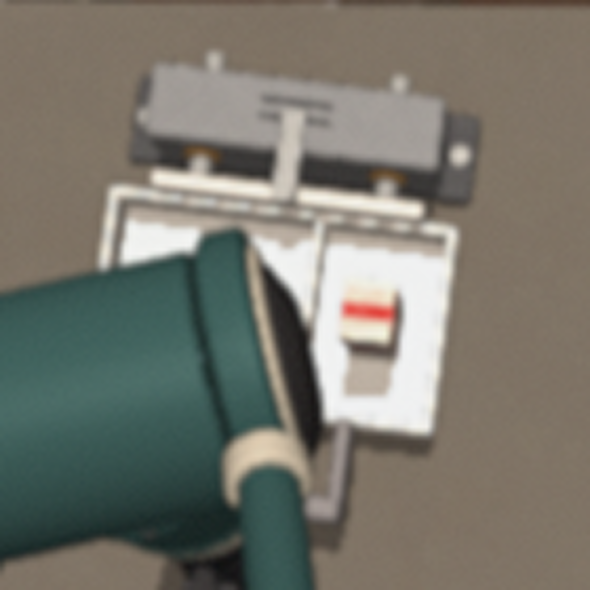

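Final view: pointer tip (292,110) lies between the ribs (y 100 and 118), and tray and plate edges are parallel, with ~2 mm lateral offset. Hold for over 2 s, then check that the bottles haven't shifted since the last wrist picture and that the push is steady.

```bash
python3 -m inch '0 0 0 0;0 0 0 0;0 0 0 0;0 0 0 0;0 0 0 0;0 0 0 0;0 0 0 0;0 0 0 0;0 0 0 0;0 0 0 0;0 0 0 0;0 0 0 0' | grep -E 'ee_pos|contact'; python3 -m inch '0 0 0 0;0 0 0 0;0 0 0 0;0 0 0 0;0 0 0 0;0 0 0 0;0 0 0 0;0 0 0 0;0 0 0 0;0 0 0 0;0 0 0 0;0 0 0 0'| grep -E 'ee_pos|contact'; python3 pl.py | grep -E 'now rear'
python3 - <<'E'
from h import *
a=cv2.imread('pics/w4.png').astype(np.float32).mean(2);b=view('wrist')['img'].astype(np.float32).mean(2)
for n,(x0,x1,y0,y1) in dict(pill=(540,640,140,245),drop=(515,640,250,400),carton=(490,640,375,475),tray=(440,520,90,130)).items():
    r=cv2.matchTemplate(b[max(0,y0-12):min(480,y1+12),x0-12:x1],a[y0:y1,x0:x1-12],cv2.TM_CCOEFF_NORMED);print(n,cv2.minMaxLoc(r)[1::2])
E
```

```text
ee_pos: [537.3, 162.5, 17.8]
contact_force: [-22.1, 4.4, 24.0]
ee_pos: [537.3, 162.5, 17.9]
contact_force: [-21.4, 4.4, 22.4]
now rear edge of plate u 19.5 [163, 159, 145, 131, 134, 156, 175, 170, 150, 154, 188, 222, 235, 227, 199, 150, 99, 68, 62, 64, 64, 62, 59, 59, 68, 89]
pill (0.9838637113571167, (13, 12))
drop (0.9837419390678406, (14, 13))
carton (0.9853332042694092, (14, 14))
tray (0.988831639289856, (12, 12))
```

Nothing in the tray has shifted, and the push is steady at ~10 mm.

```bash
python3 -c "
from plant import *
print(finish_job())"
```

```text
the job is handed in; nothing more can be done
None
```

Job handed in at about 31 s: both bottles and the carton stand in their compartments, and the gripped tray is square to the dock, about 2 mm off centre, with the plate about 10 mm in (pointer between the ribs) and held steady for over 3 s.

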